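# Put the graded plunger cutters away

### The job

Put the pastry cutters away: lift the white dust cover off the wooden stand and set it down upright on the cork mat, stand every cutter that is on the worktop fully home in the hole of the stand that matches its diameter, knob up, then put the cover back fully down over the stand. Leave the other things where they are, and let go of everything at the end.

Things in the scene. Friction and masses are not known exactly. Their poses are not given: they have to be found in the camera images.
- stand: Fixed wooden storage stand: dark foot plate 105x276x8 mm with a light block 75x246x26 mm on it (block top 34 mm above the worktop) that has five round blind holes in a row along the stand's y axis, graded from the smallest (-y end) to the largest (+y end). Origin: centre of the underside; z up. Under the cover at the start. With the cover on, the cover's rim rests on the foot plate, 8 mm above the worktop, round the block (4 mm play on every side).
- cover_mid (a point): White rigid dust cover, a box open below (outside 91 mm along x, 262 mm along y, walls 4 mm, roof top 84 mm above its rim), with a wooden bar handle on the roof: 14 mm thick in x, 90 mm long in y, 34 mm high, so its top is 118 mm above the rim. 0.18 to 0.35 kg. This point is the middle of the cover, 59 mm above its rim; the handle is best gripped across its 14 mm, 46 mm above this point (105 mm above the rim). x, y, z are the cover's own axes; its two ends are alike.
- mat_top (a point): Fixed cork mat, 125 mm (its x) by 295 mm (its y), 4 mm thick, lying empty on the worktop: the place for the cover while the stand is open. This point is the centre of its upper face.
- hole_24 (a point): Centre of the mouth (level with the block's top, 34 mm above the worktop) of the stand's hole for the 24 mm cutter: 28 mm wide, 24 mm deep, chamfered 2 mm. x, y, z as the stand's.
- cutter_24_mid (a point): Plunger cutter of 24 mm diameter, standing upright on its round foot: steel and white body 24 mm in diameter and 36 mm high, above it a stem of 16 mm diameter (36 to 46 mm up), then a red knob of 22 mm diameter (46 to 72 mm up; grip it there). 72 mm high in all. This point is its middle, 36 mm above the foot; z is its axis, up. Seated in its hole, this point is 12 mm above the hole's mouth. May be absent.
- hole_31 (a point): Centre of the mouth (level with the block's top, 34 mm above the worktop) of the stand's hole for the 31 mm cutter: 35 mm wide, 24 mm deep, chamfered 2 mm. x, y, z as the stand's.
- cutter_31_mid (a point): Plunger cutter of 31 mm diameter, standing upright on its round foot: steel and white body 31 mm in diameter and 36 mm high, above it a stem of 16 mm diameter (36 to 46 mm up), then a red knob of 22 mm diameter (46 to 72 mm up; grip it there). 72 mm high in all. This point is its middle, 36 mm above the foot; z is its axis, up. Seated in its hole, this point is 12 mm above the hole's mouth. May be absent.
- hole_38 (a point): Centre of the mouth (level with the block's top, 34 mm above the worktop) of the stand's hole for the 38 mm cutter: 42 mm wide, 24 mm deep, chamfered 2 mm. x, y, z as the stand's.
- cutter_38_mid (a point): Plunger cutter of 38 mm diameter, standing upright on its round foot: steel and white body 38 mm in diameter and 36 mm high, above it a stem of 16 mm diameter (36 to 46 mm up), then a red knob of 22 mm diameter (46 to 72 mm up; grip it there). 72 mm high in all. This point is its middle, 36 mm above the foot; z is its axis, up. Seated in its hole, this point is 12 mm above the hole's mouth. May be absent.
- hole_45 (a point): Centre of the mouth (level with the block's top, 34 mm above the worktop) of the stand's hole for the 45 mm cutter: 49 mm wide, 24 mm deep, chamfered 2 mm. x, y, z as the stand's.
- cutter_45_mid (a point): Plunger cutter of 45 mm diameter, standing upright on its round foot: steel and white body 45 mm in diameter and 36 mm high, above it a stem of 16 mm diameter (36 to 46 mm up), then a red knob of 22 mm diameter (46 to 72 mm up; grip it there). 72 mm high in all. This point is its middle, 36 mm above the foot; z is its axis, up. Seated in its hole, this point is 12 mm above the hole's mouth. May be absent.
- hole_52 (a point): Centre of the mouth (level with the block's top, 34 mm above the worktop) of the stand's hole for the 52 mm cutter: 56 mm wide, 24 mm deep, chamfered 2 mm. x, y, z as the stand's.
- cutter_52_mid (a point): Plunger cutter of 52 mm diameter, standing upright on its round foot: steel and white body 52 mm in diameter and 36 mm high, above it a stem of 16 mm diameter (36 to 46 mm up), then a red knob of 22 mm diameter (46 to 72 mm up; grip it there). 72 mm high in all. This point is its middle, 36 mm above the foot; z is its axis, up. Seated in its hole, this point is 12 mm above the hole's mouth. May be absent.
- jar_chilli: Jar with a red lid, 66 mm wide and 100 mm high, loose bystander; origin at the centre of its underside.
- mug_tea: Mug with a diamond pattern, 86x120x101 mm with its handle, loose bystander; origin at the centre of its underside.
Mind the look-alikes: they are no part of the job. What is shaped like the part that bears cutter_31_mid but pink is not meant.

How it is judged:
On the way, in this order (a step that is already met when the one before it is completed fails the run):
1. the cover stands upright on the cork mat (horizontal distance between cover_mid and mat_top below 0.05 m and z of cover_mid in the frame of mat_top below 0.063 m and angle between cover_mid's own z axis and vertical below 0.06 rad), for 0.2 s.
2. every cutter that is there stands fully home in its matching hole (horizontal distance between cutter_24_mid and hole_24 below 0.006 m and z of cutter_24_mid in the frame of hole_24 between 0.005 and 0.017 m and angle between each of cutter_24_mid, cutter_31_mid, cutter_38_mid, cutter_45_mid, cutter_52_mid's own z axis and vertical below 0.15 rad and horizontal distance between cutter_31_mid and hole_31 below 0.006 m and z of cutter_31_mid in the frame of hole_31 between 0.005 and 0.017 m and horizontal distance between cutter_38_mid and hole_38 below 0.006 m and z of cutter_38_mid in the frame of hole_38 between 0.005 and 0.017 m and horizontal distance between cutter_45_mid and hole_45 below 0.006 m and z of cutter_45_mid in the frame of hole_45 between 0.005 and 0.017 m and horizontal distance between cutter_52_mid and hole_52 below 0.006 m and z of cutter_52_mid in the frame of hole_52 between 0.005 and 0.017 m), for 0.2 s.
At the end, for the whole second after the job is handed in: each cutter present stands in the hole of its diameter (within 6 mm of its axis, middle 5 to 17 mm above the mouth, tilt under 0.15 rad); the cover is on the stand: centre within 9 mm, rim within 4 mm of the foot plate, level within 0.04 rad, in line within 0.08 rad (all of step 2 and horizontal distance between cover_mid and stand below 0.009 m and z of cover_mid in the frame of stand between 0.062 and 0.071 m and angle between cover_mid's own z axis and vertical below 0.04 rad and angle between the y axis of cover_mid and the y axis of stand, either way round below 0.08 rad); the robot touches nothing.
It fails at once if the jar is pushed more than 3 cm from its place (distance of jar_chilli from where it was at the start of the episode above 0.03 m).
It fails at once if the mug is pushed more than 3 cm from its place (distance of mug_tea from where it was at the start of the episode above 0.03 m).
Of cutter_24, cutter_31, cutter_38, cutter_45, cutter_52 only 4 to 5 are there at a start; the rules pass over those that are not, and their reading is None.
At some moment in a run one of cutter_38, cutter_45, cutter_52 may be knocked a few centimetres aside while the robot is not near it.
It also fails if it takes over 210 s, if anything falls off the work surface, if the arm or the gripper's body presses on something with over 40 N, if the wrist force passes 120 N, or if a joint passes its speed limit or range.

### The arm

A 6-joint arm with a two-finger parallel gripper is mounted at the origin on a cart in front of the work surface, level with it; the furniture and walls round the work are solid. World frame = base frame: x ahead of the robot, y to its left, z up, the work surface at z = 0. Lengths are in m, angles in rad, forces in N, time in s.
With the tool pointing down it reaches from about 0.35 to 0.975 m from the base axis. Payload 4.9 kg.
Tool frame: the origin (TCP) lies at the centre of the arm's flange, where the gripper is bolted on; the fingertips stand 173 mm ahead of it and the grasp point (between the pads) lies 155 mm ahead of it; z points along the fingers, y is the line along which they close (so a half turn about z gives the same grasp; the last joint's range is limited). The gripper opens to 85 mm and grips with 20 to 120 N. Pads are 22 mm wide; open, the fingers measure 114 mm over their backs; the gripper's body (76 mm by 85 mm) begins 54 mm behind the grasp point. The pads swing forward as they close: fully open they stand 13 mm farther back than shut.
Start: joints at [1.011, 0.053, 1.613, -0, 1.476, -0.119], TCP at [0.267, 0.565, 0.405] pointing down, gripper open.
Joint ranges: [-3.01, 3.01], [-1.01, 2.22], [0.06, 2.58], [-1.02, 4.17], [0.09, 2.62], [-3.14, 3.14]. Speed limits (rad/s): [2.57, 2.57, 3.14, 3.14, 3.14, 3.14].

### API

Orientations are given as [roll, pitch, yaw] about the fixed x, y, z axes, in that order (R = Rz(yaw) Ry(pitch) Rx(roll)).
In Python, from rig import manip gives the robot as it stands.
- The arm moves only by the tool carry_out, never from a script. Its argument "commands" is text: rows parted by semicolons, each of 6 numbers parted by spaces: the shift along the tool's x, y, z in units of 40 mm (1.0 is 40 mm), then the turn, a rotation vector about the tool's x, y, z in degrees. A call has 1 to 12 rows; each row shifts and turns the commanded pose from where the row before left it, along the tool's axes as they then stand; what a row does not reach is not made up. A row lasts 1/12 s, in which the tool goes at most 41.7 mm and 7.16 degrees, less where a joint would pass 70% of its speed; a pose out of reach is approached as far as the arm can. A call is refused whole if a number of a shift passes 1 or a number of a turn 7.16, either way. A call with a gripper value outside its range is refused whole. "grip" is the closure in counts, from 0 (fully open) to 255 (shut), set as the call begins (left out, the last holds). The fingers move at their own pace and stop on an object; "grip_force" is the grip in N (left out, the last holds). Time passes only in rows, so rows that do not move let the fingers close. It gives the time, the measured TCP pose, the force, the opening and the grip force at its end, in the units of the state.
- manip.sense(): the state, without advancing time (a new reading comes with each control period).
- manip.grab_frame(name): name is "scene" or "top"; returns the picture (480x640x3 uint8, red, green, blue); there is no depth.
- manip.camera_params(name): a dict with "intrinsics" (3x3 intrinsics, pixels), "k1" (the pictures are not rectified: a ray, as slopes to the right and down, at radius r is drawn at 1 + k1 r^2 times it, then the intrinsics apply), "eye" and "rotation" of the camera in the world. Camera axes: x right, y down, z forward; pixel columns grow to the right and rows downward; lengths in m; the calibration is good to about 2 mm. A picture is of the moment at which its call begins. camera_params takes no time and is no camera call.
- manip.job_done(): hands the job in; it is judged then, once.
The state is a dict: "clock": time; "joint_pos": joint angles; "joint_velocities": joint speeds; "joint_efforts": joint torques, N m; "position": TCP position; "tool_rot": TCP orientation; "ft_force": force on the tool from outside, world axes, zero at the start; "ft_torque": the same for the moment, N m; "grip_width": finger opening in m; "grasp_force": force on a finger pad.
Only numpy, scipy, OpenCV 4.12 (cv2) and the standard library are available. Lean on these libraries where they do the work, as an engineer would, in place of code of your own. Each camera call takes 0.05 s, during which the arm holds its last target. There are 200 camera calls.

## Working session

There is one attempt and no reset: what is moved stays moved. The work goes in short steps, Python scripts to look and compute and a tool call to move; the robot and the scene stay as the last step left them, time stands still between calls to the robot, and variables do not carry over. Pictures are saved under pics/ and viewed, at most 14 in all, crops included, and the job is handed in when it is done.

Besides the shell and the picture viewer there is one more tool, called after "Call:" in YAML: its name, and indented under it one key for each argument. carry_out: Moves the arm, as the interface text tells. Its arguments: {"type":"object","properties":{"commands":{"type":"string"},"grip":{"type":"number"},"grip_force":{"type":"number"}},"required":["commands"]}

```bash
mkdir -p pics; cat > h.py <<'E'
import numpy as np, cv2
from rig import manip
def snap(cam,name):
    im=manip.grab_frame(cam)[:,:,::-1].copy(); cv2.imwrite(f'pics/{name}.png',im); return im
def par(cam):
    p=manip.camera_params(cam); return [np.array(p[k],float) if k!='k1' else float(p[k]) for k in('intrinsics','k1','eye','rotation')]
def ray(cam,u,v):
    K,k1,e,R=par(cam); d=np.linalg.solve(K,[u,v,1])[:2]; s=d.copy()
    for _ in range(30): s=d/(1+k1*(s@s))
    return e,R@np.array([s[0],s[1],1])
def at(cam,u,v,z):
    e,d=ray(cam,u,v); return e+d*(z-e[2])/d[2]
def proj(cam,P):
    K,k1,e,R=par(cam); c=R.T@(np.array(P)-e); s=c[:2]/c[2]; s=s*(1+k1*(s@s)); return (K@[s[0],s[1],1])[:2]
E
python3 - <<'E'
from h import *
snap('scene','s0');snap('top','t0')
for c in('scene','top'):print(c,*par(c))
s=manip.sense();print(s)
E
```

```text
scene [[518.02051292   0.         319.47301555]
 [  0.         518.02051292 231.47084933]
 [  0.           0.           1.        ]] -0.03755515688284006 [-0.28656405 -0.97146208  0.8296023 ] [-2.09664616 -0.01934815 -0.69357838]
top [[456.47978581   0.         325.24437935]
 [  0.         456.47978581 237.85908592]
 [  0.           0.           1.        ]] 0.020144673047050282 [0.26116866 0.01490159 1.46799959] [-2.93551703  0.00325309 -1.61340922]
{'clock': 0.1, 'joint_pos': array([ 1.01100407e+00,  5.33140909e-02,  1.61417290e+00,  4.05552780e-05,
        1.47598863e+00, -1.19010334e-01]), 'joint_velocities': array([ 1.08772456e-05, -8.68316741e-04, -3.24949747e-03,  8.80265122e-04,
        1.88592220e-03,  4.06163350e-04]), 'joint_efforts': array([ 6.99468783e-04, -3.94899344e+01, -3.71364391e+01, -1.24597223e-04,
        3.83102524e-03,  4.79569860e-05]), 'position': array([0.26652601, 0.5650536 , 0.40356155]), 'tool_rot': array([-3.13972780e+00, -2.63643479e-04,  2.70080661e+00]), 'ft_force': array([-1.19798089,  0.21779675,  0.2996625 ]), 'ft_torque': array([ 0.00614813, -0.0200165 , -0.01379818]), 'grasp_force': 0.0, 'grip_width': 0.08532179425337501}
```

```bash
cat >> h.py <<'E'
from scipy.spatial.transform import Rotation as Ro
_par=par
def par(cam):
    K,k,e,R=_par(cam); return K,k,e,(Ro.from_euler('xyz',R).as_matrix() if R.ndim==1 else R)
E
python3 -c "
from h import *
print(at('top',320,240,0),at('scene',320,240,0))"
```

```text
[0.56154288 0.0241035  0.        ] [0.60738524 0.07614106 0.        ]
```

View pics/s0.png

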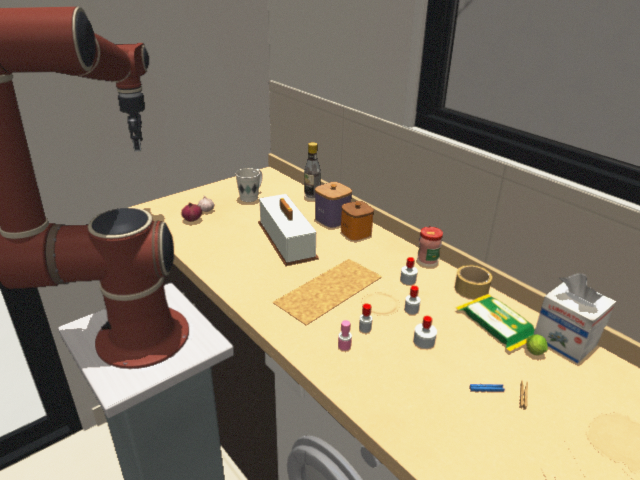

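View pics/t0.png

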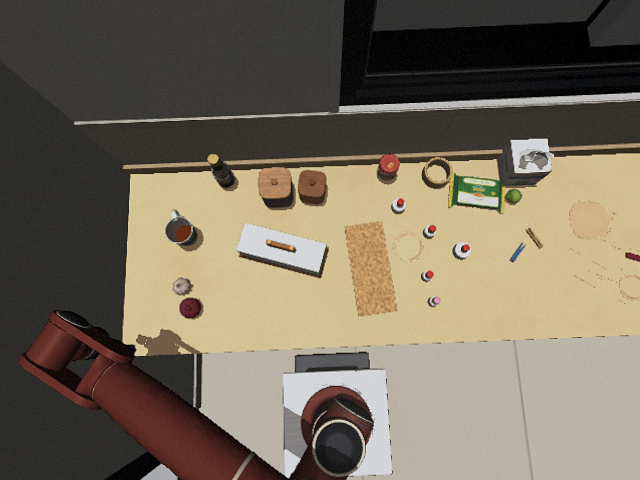

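```bash
python3 - <<'E'
from h import *
t=cv2.imread('pics/t0.png');s=cv2.imread('pics/s0.png')
cv2.imwrite('pics/c1.png',cv2.resize(t[190:310,380:490],None,fx=5,fy=5,interpolation=cv2.INTER_CUBIC))
cv2.imwrite('pics/c2.png',cv2.resize(s[250:350,330:450],None,fx=6,fy=6,interpolation=cv2.INTER_CUBIC))
cv2.imwrite('pics/c3.png',cv2.resize(t[215:320,230:400],None,fx=4.7,fy=4.7,interpolation=cv2.INTER_CUBIC))
E
```

```text
(no output)
```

View pics/c1.png

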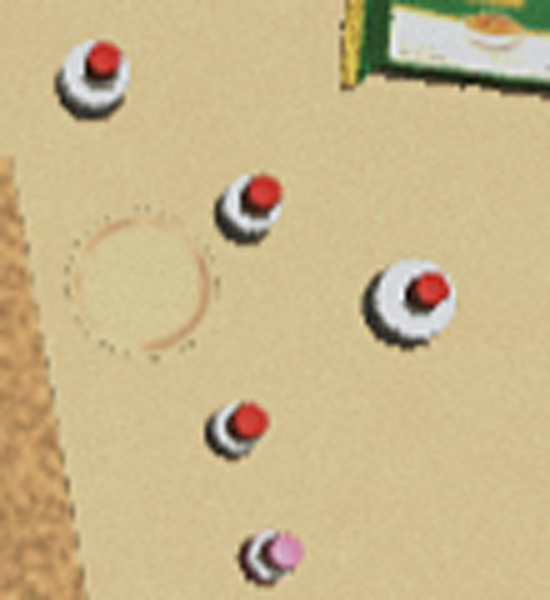

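View pics/c2.png

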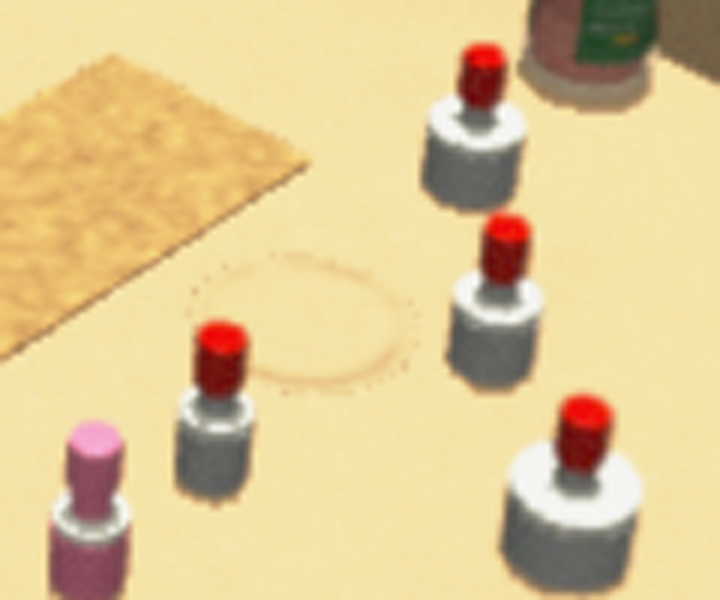

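View pics/c3.png

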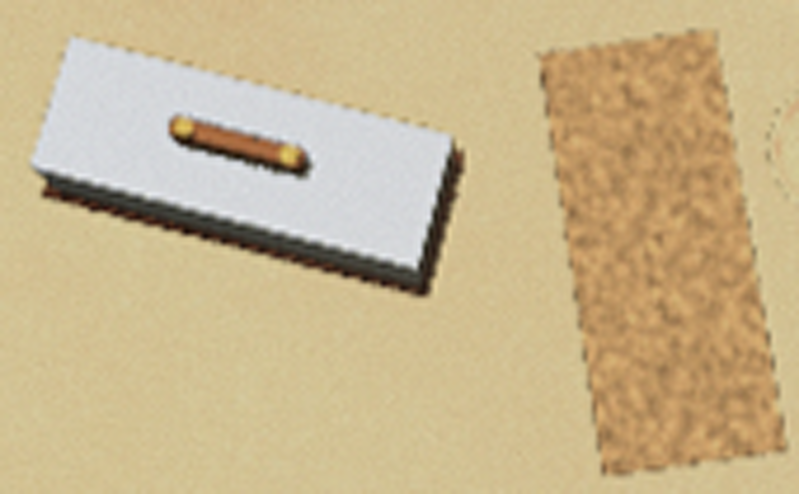

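```bash
python3 - <<'E'
from h import *
def px(u,v,f,x0,y0): return (u+.5)/f-.5+x0,(v+.5)/f-.5+y0
def quad(n,pts,z):
    P=np.array([at('top',*px(u,v,4.7,230,215),z) for u,v in pts])[:,:2]
    print(n,P.mean(0).round(4),[np.linalg.norm(P[i]-P[i-1]).round(3) for i in range(4)])
    d=(P[1]-P[0]+P[2]-P[3]);e=P[2]-P[1]+P[3]-P[0];print(np.degrees(np.arctan2(d[1],d[0])),np.degrees(np.arctan2(e[1],e[0])))
quad('cover',[(75,38),(455,135),(420,269),(35,167)],.092)
quad('mat',[(540,53),(717,30),(785,450),(605,474)],.004)
h=[at('top',*px(u,v,4.7,230,215),.126) for u,v in[(180,126),(295,156)]];print('handle',np.mean(h,0),h)
C={}
for cam,f in(('top','t0'),('scene','s0')):
    im=cv2.imread(f'pics/{f}.png').astype(int);b,g,r=im[...,0],im[...,1],im[...,2]
    m=((r>120)&(g<70)&(b<70)).astype('uint8')
    n,l,st,c=cv2.connectedComponentsWithStats(m)
    C[cam]=[(c[i],st[i][4]) for i in range(1,n) if st[i][4]>15 and (380<c[i][0]<480 )]
for c,a in C['top']:
    P=at('top',*c,.064)
    q=proj('scene',[*P[:2],.059]); 
    j=min(C['scene'],key=lambda k:np.linalg.norm(k[0]-q))
    print('knob',c.round(1),a,P.round(4),'scene alt',at('scene',*j[0],.06)[:2].round(4),(j[0]-q).round(1))
E
```

```text
cover [0.5263 0.1413] [np.float64(0.089), np.float64(0.259), np.float64(0.091), np.float64(0.26)]
-107.22666439389691 162.9214140560814
mat [ 0.4639 -0.1346] [np.float64(0.294), np.float64(0.125), np.float64(0.294), np.float64(0.123)]
-84.91175616379985 -174.6761418411787
handle [0.52687651 0.1431902  0.126     ] [array([0.53819551, 0.1795716 , 0.126     ]), array([0.51555751, 0.10680879, 0.126     ])]
knob [381.3 162.8] 18 [ 0.7956 -0.1856  0.064 ] scene alt [ 0.8158 -0.1831] [ 3.8 -2.8]
knob [388.3 161. ] 31 [ 0.801  -0.2087  0.064 ] scene alt [ 0.8158 -0.1831] [-3.5 -5.4]
knob [400.1 201.3] 24 [ 0.6632 -0.2369  0.064 ] scene alt [ 0.6696 -0.2319] [ 0.2 -1.9]
knob [432.4 227.9] 26 [ 0.5721 -0.3318  0.064 ] scene alt [ 0.5784 -0.3257] [-0.1 -2.4]
knob [465.9 247.4] 28 [ 0.5051 -0.4302  0.064 ] scene alt [ 0.5115 -0.424 ] [-0.2 -2.8]
knob [429.5 273.8] 30 [ 0.4275 -0.3095  0.064 ] scene alt [ 0.5784 -0.3257] [ 47.7 -20.8]
```

```bash
cat >> h.py <<'E'
def go(x,y,z,yaw):
    s=manip.sense(); p=np.array(s['position']); R=Ro.from_euler('xyz',s['tool_rot'])
    T=Ro.from_euler('xyz',[np.pi,0,np.radians(yaw)])
    sh=T.as_matrix().T@(np.array([x,y,z])-p)/.04
    print('turn deg(tool)',np.degrees((R.inv()*T).as_rotvec()).round(2),'then shift units',sh.round(3))
E
python3 -c "
from h import *
go(.5268,.1425,.36,72.9)"
```

```text
turn deg(tool) [-1.000e-01  6.000e-02  8.184e+01] then shift units [-8.184  9.325  1.089]
```

Call:
carry_out:
  commands: "0 0 0 0 0 6.82;0 0 0 0 0 6.82;0 0 0 0 0 6.82;0 0 0 0 0 6.82;0 0 0 0 0 6.82;0 0 0 0 0 6.82;0 0 0 0 0 6.82;0 0 0 0 0 6.82;0 0 0 0 0 6.82;0 0 0 0 0 6.82;0 0 0 0 0 6.82;0 0 0 0 0 6.82"
  grip: 0

```text
clock: 1.1
position: [0.2666, 0.5651, 0.4039]
tool_rot: [-3.141, 0.001, 1.267]
ft_force: [0.0, 0.8, -0.5]
grip_width: 0.0852
grasp_force: 0.0
```

Call:
carry_out:
  commands: "-0.6 0.7 0 0 0 0;-0.6 0.7 0 0 0 0;-0.6 0.7 0 0 0 0;-0.6 0.7 0 0 0 0;-0.6 0.7 0 0 0 0;-0.6 0.7 0 0 0 0;-0.6 0.7 0 0 0 0;-0.6 0.7 0 0 0 0;-0.6 0.7 0 0 0 0;-0.6 0.7 0 0 0 0;-0.6 0.7 0 0 0 0;-0.6 0.7 0 0 0 0"

```text
clock: 2.1
position: [0.5036, 0.1895, 0.4043]
tool_rot: [-3.141, 0.0, 1.272]
ft_force: [0.7, 0.2, 0.1]
grip_width: 0.0851
grasp_force: 0.0
```

Call:
carry_out:
  commands: "-0.6 0.6 0.4 0 0 0;-0.4 0.3 0.4 0 0 0;0 0 0.3 0 0 0;0 0 0 0 0 0;0 0 0 0 0 0"

```text
clock: 2.52
position: [0.5252, 0.1428, 0.3595]
tool_rot: [-3.139, 0.001, 1.273]
ft_force: [-0.3, 0.1, -0.2]
grip_width: 0.0852
grasp_force: 0.0
```

```bash
python3 -c "
from h import *
go(.5268,.1425,.27,72.9);print(manip.sense()['clock'])"
```

```text
turn deg(tool) [-0.16  0.04  0.02] then shift units [0.004 0.04  2.237]
2.5167
```

Accurate tracking. Descend and grip.

Call:
carry_out:
  commands: "0 0 0.5 0 0 0;0 0 0.5 0 0 0;0 0 0.5 0 0 0;0 0 0.4 0 0 0;0 0 0.3 0 0 0;0 0 0 0 0 0;0 0 0 0 0 0"

```text
clock: 3.1
position: [0.5257, 0.1432, 0.273]
tool_rot: [-3.141, -0.0, 1.274]
ft_force: [-0.2, -0.1, 0.1]
grip_width: 0.0856
grasp_force: 0.0
```

Call:
carry_out:
  commands: "0 0 0 0 0 0;0 0 0 0 0 0;0 0 0 0 0 0;0 0 0 0 0 0;0 0 0 0 0 0;0 0 0 0 0 0;0 0 0 0 0 0;0 0 0 0 0 0;0 0 0 0 0 0;0 0 0 0 0 0;0 0 0 0 0 0;0 0 0 0 0 0"
  grip: 255
  grip_force: 60

```text
clock: 4.1
position: [0.526, 0.1423, 0.2729]
tool_rot: [3.141, -0.0, 1.272]
ft_force: [1.8, -1.6, 0.7]
grip_width: 0.0128
grasp_force: 61.7
```

Call:
carry_out:
  commands: "0 0 -0.3 0 0 0;0 0 -0.3 0 0 0;0 0 -0.4 0 0 0;0 0 -0.4 0 0 0;0 0 -0.5 0 0 0;0 0 -0.5 0 0 0;0 0 -0.5 0 0 0;0 0 0 0 0 0;0 0 0 0 0 0"

```text
clock: 4.85
position: [0.5259, 0.1425, 0.3905]
tool_rot: [3.139, -0.001, 1.273]
ft_force: [-0.4, 0.1, -4.2]
grip_width: 0.0129
grasp_force: 61.1
```

```bash
python3 -c "
from h import *
go(.4639,-.1346,.393,95.2);snap('top','t1')"
```

```text
turn deg(tool) [  0.17  -0.05 -22.28] then shift units [-6.759 -2.171 -0.063]
```

Call:
carry_out:
  commands: "0 0 0 0 0 -3.7;0 0 0 0 0 -3.7;0 0 0 0 0 -3.7;0 0 0 0 0 -3.7;0 0 0 0 0 -3.7;0 0 0 0 0 -3.8"

```text
clock: 5.4
position: [0.5252, 0.1423, 0.386]
tool_rot: [-3.137, 0.0, 1.665]
ft_force: [-0.6, -0.6, -2.8]
grip_width: 0.0129
grasp_force: 61.1
```

Call:
carry_out:
  commands: "-0.4 -0.1 0 0 0 0;-0.6 -0.2 0 0 0 0;-0.6 -0.2 0 0 0 0;-0.6 -0.2 0 0 0 0;-0.6 -0.2 0 0 0 0;-0.6 -0.2 0 0 0 0;-0.6 -0.2 0 0 0 0;-0.6 -0.2 0 0 0 0;-0.6 -0.2 0 0 0 0;-0.6 -0.2 0 0 0 0;-0.6 -0.2 0 0 0 0;-0.36 -0.07 0 0 0 0"

```text
clock: 6.4
position: [0.4626, -0.1364, 0.3862]
tool_rot: [-3.138, -0.001, 1.66]
ft_force: [0.4, 0.6, -1.7]
grip_width: 0.0129
grasp_force: 61.1
```

Call:
carry_out:
  commands: "0 0 0.5 0 0 0;0 0 0.5 0 0 0;0 0 0.5 0 0 0;0 0 0.5 0 0 0;0 0 0.4 0 0 0;0 0 0.2 0 0 0;0 0 0.1 0 0 0;0 0 0 0 0 0;0 0 0 0 0 0"

```text
clock: 7.15
position: [0.464, -0.1348, 0.281]
tool_rot: [3.141, 0.0, 1.662]
ft_force: [-0.5, 0.1, -1.5]
grip_width: 0.0132
grasp_force: 61.0
```

```bash
python3 -c "
from h import *
go(.4639,-.1346,.2689,95.2)
im=snap('top','t2');cv2.imwrite('pics/t2b.png',cv2.resize(im[150:330,220:490],None,fx=2.9,fy=2.9,interpolation=cv2.INTER_CUBIC))"
```

```text
turn deg(tool) [0.01 0.01 0.01] then shift units [ 0.006 -0.003  0.303]
```

View pics/t2b.png

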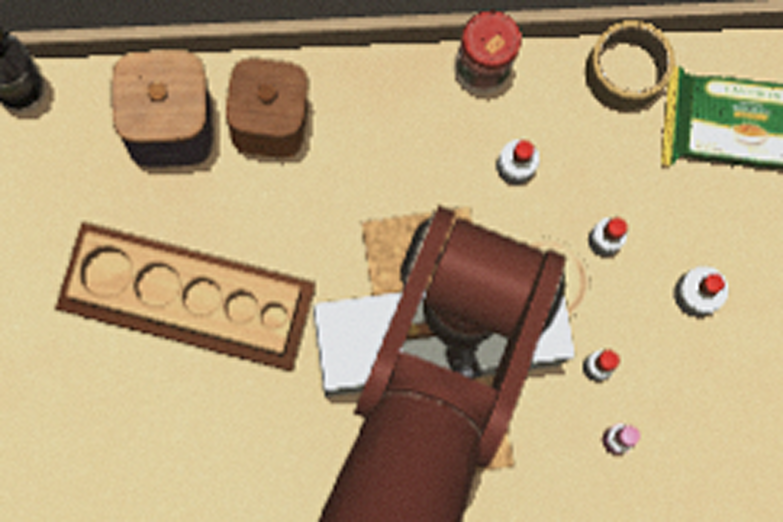

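Call:
carry_out:
  commands: "0 0 -0.5 0 0 0;0 0 -0.5 0 0 0;0 0 -0.5 0 0 0;0 0 0 0 0 4;0 0 0 0 0 6;0 0 0 0 0 6;0 0 0 0 0 6;0 0 0 0 0 6;0 0 0 0 0 6;0 0 0 0 0 6;0 0 0 0 0 6;0 0 0 0 0 6"

```text
clock: 8.2
position: [0.4642, -0.1349, 0.3423]
tool_rot: [3.139, -0.001, 0.749]
ft_force: [-0.1, -0.1, -2.4]
grip_width: 0.013
grasp_force: 61.0
```

Call:
carry_out:
  commands: "0 0 0 0 0 6;0 0 0 0 0 6;0 0 0 0 0 6;0 0 0 0 0 6;0 0 0 0 0 6;0 0 0 0 0 6;0 0 0 0 0 2;0 0 0.5 0 0 0;0 0 0.5 0 0 0;0 0 0.4 0 0 0;0 0 0 0 0 0;0 0 0 0 0 0"

```text
clock: 9.2
position: [0.4639, -0.1348, 0.285]
tool_rot: [-3.141, 0.0, 0.091]
ft_force: [-0.1, -1.0, -2.0]
grip_width: 0.0131
grasp_force: 61.0
```

```bash
python3 -c "
from h import *
go(.4639,-.1346,.2689,5.2);print(manip.sense()['joint_pos'])"
```

```text
turn deg(tool) [-0.01  0.02  0.01] then shift units [ 0.001 -0.004  0.403]
[-4.36936633e-01 -1.88415465e-01  2.04856397e+00  3.88125686e-06
  1.28190066e+00  1.04298756e+00]
```

Call:
carry_out:
  commands: "0 0 0.2 0 0 0;0 0 0.1 0 0 0;0 0 0.05 0 0 0;0 0 0.03 0 0 0;0 0 0.03 0 0 0;0 0 0 0 0 0;0 0 0 0 0 0"

```text
clock: 9.78
position: [0.464, -0.1349, 0.2689]
tool_rot: [3.141, -0.0, 0.091]
ft_force: [-1.5, 0.4, -0.4]
grip_width: 0.0129
grasp_force: 61.3
```

Call:
carry_out:
  commands: "0 0 0 0 0 0;0 0 0 0 0 0;0 0 0 0 0 0;0 0 0 0 0 0;0 0 0 0 0 0;0 0 0 0 0 0;0 0 0 0 0 0;0 0 0 0 0 0"
  grip: 0

```text
clock: 10.45
position: [0.4639, -0.1348, 0.2683]
tool_rot: [3.142, -0.0, 0.091]
ft_force: [-0.5, 0.1, -0.2]
grip_width: 0.0852
grasp_force: 0.0
```

Call:
carry_out:
  commands: "0 0 -0.4 0 0 0;0 0 -0.6 0 0 0;0 0 -0.8 0 0 0;0 0 -0.8 0 0 0;0 0 -0.4 0 0 0;0 0 0 0 0 0;0 0 0 0 0 0"

```text
clock: 11.03
position: [0.464, -0.1349, 0.3893]
tool_rot: [3.14, -0.002, 0.091]
ft_force: [0.3, -0.2, -1.3]
grip_width: 0.0853
grasp_force: 0.0
```

```bash
cat >> h.py <<'E'
from scipy.optimize import least_squares
def knobs(it,isc):
    """full red blob of each knob in both views -> axis x,y (blob centre ~ projection of z .059)"""
    C={}
    for cam,im in(('top',it),('scene',isc)):
        h=cv2.cvtColor(im,cv2.COLOR_BGR2HSV); m=(((h[...,0]<6)|(h[...,0]>174))&(h[...,1]>170)&(h[...,2]>60)).astype('uint8')
        n,l,st,c=cv2.connectedComponentsWithStats(m)
        C[cam]=[(c[i],st[i]) for i in range(1,n) if 15<st[i][4]<200]
    out=[]
    for c,st in C['top']:
        P=at('top',*c,.062)
        if not(.3<P[0]<.9 and abs(P[1])<.6):continue
        q=proj('scene',[*P[:2],.059]); j=min(C['scene'],key=lambda k:np.linalg.norm(k[0]-q))
        if np.linalg.norm(j[0]-q)>12: continue
        f=lambda p:np.r_[proj('top',[p[0],p[1],.062])-c,proj('scene',[p[0],p[1],.059])-j[0]]
        r=least_squares(f,P[:2]); out.append(r.x)
        print('knob',c.round(1),'xy',r.x.round(4),'top',P[:2].round(4),'res',r.fun.round(1),st[4],j[1][2:])
    return out
E
python3 - <<'E'
from h import *
print('t0');knobs(cv2.imread('pics/t0.png'),cv2.imread('pics/s0.png'))
t=snap('top','t3');s=snap('scene','s3');print('now');knobs(t,s)
a=cv2.resize(t[215:295,230:335],None,fx=7.5,fy=7.5,interpolation=cv2.INTER_CUBIC);cv2.imwrite('pics/c4.png',a)
E
```

```text
t0
knob [400.1 201.6] xy [ 0.6626 -0.2369] top [ 0.6631 -0.237 ] res [-0.   0.1  0.1 -0.1] 29 [ 7 10 54]
knob [432.4 228.4] xy [ 0.5711 -0.3311] top [ 0.571  -0.3319] res [-0.3 -0.   0.1  0.3] 30 [ 7 11 65]
knob [465.7 247.5] xy [ 0.5054 -0.4291] top [ 0.5051 -0.4302] res [-0.3 -0.1  0.1  0.3] 31 [ 8 12 78]
knob [429.3 273.8] xy [ 0.4274 -0.309 ] top [ 0.4277 -0.3094] res [-0.1  0.1  0.1  0. ] 32 [ 8 12 79]
now
knob [381.1 165.9] xy [ 0.7963 -0.1892] top [ 0.7857 -0.1844] res [ 1.3 -3.1 -2.8  2.3] 17 [21  9 74]
knob [400.  201.5] xy [ 0.6629 -0.2368] top [ 0.6634 -0.2368] res [-0.   0.2  0.1 -0.2] 28 [ 7 10 53]
knob [434.9 238.3] xy [ 0.5384 -0.336 ] top [ 0.5386 -0.3371] res [-0.3  0.1  0.2  0.3] 29 [ 8 11 68]
knob [465.6 247.5] xy [ 0.5054 -0.4289] top [ 0.5052 -0.4299] res [-0.3 -0.1  0.1  0.3] 30 [ 8 12 75]
knob [429.1 273.8] xy [ 0.4276 -0.3088] top [ 0.4278 -0.3088] res [ 0.   0.1  0.  -0.1] 34 [ 8 12 78]
```

View pics/c4.png

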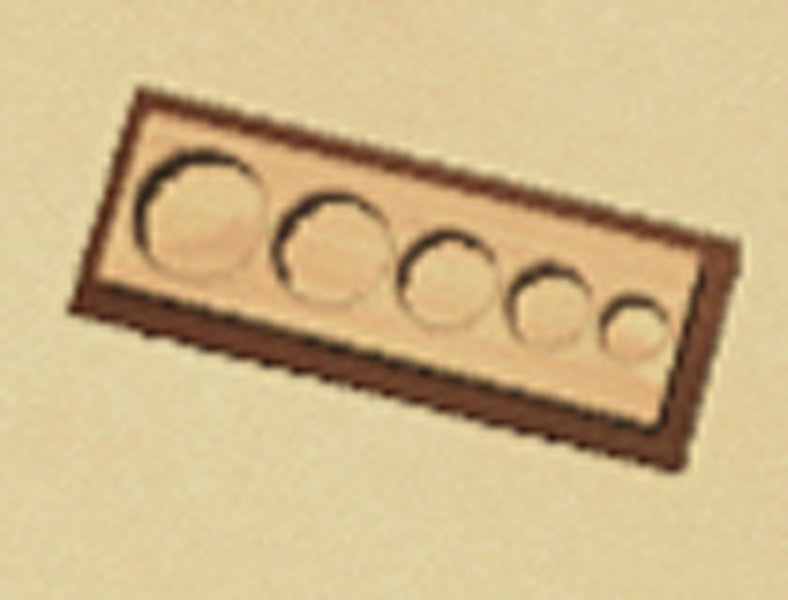

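View pics/s3.png

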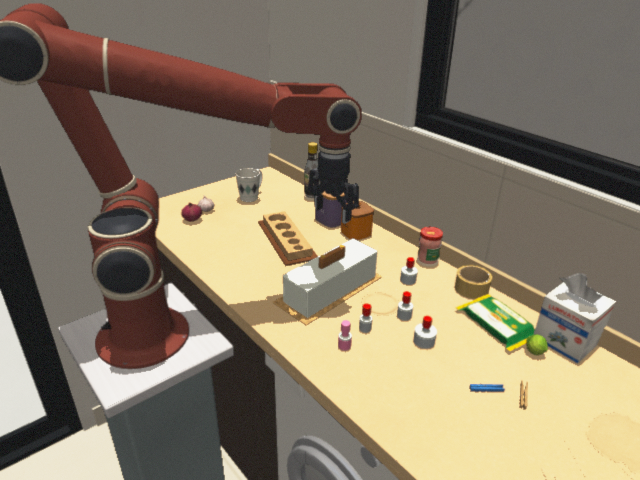

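```bash
python3 - <<'E'
from h import *
px=lambda u,v:((u+.5)/7.5-.5+230,(v+.5)/7.5-.5+215)
B=np.array([at('top',*px(*p),.034)[:2] for p in[(145,109),(703,249),(661,432),(97,286)]])
F=np.array([at('top',*px(*p),.008)[:2] for p in[(138,90),(740,242),(684,472),(71,312)]])
for Q in(B,F): d=Q[0]-Q[1]+Q[3]-Q[2];print(Q.mean(0),np.degrees(np.arctan2(d[1],d[0])),[np.linalg.norm(Q[i]-Q[i-1]).round(4) for i in range(4)])
H=np.array([at('top',*px(*p),.034)[:2] for p in[(202,213),(332,248),(448,279),(549,306),(635,328)]])
print(H)
a=np.radians(72.9);u=np.array([np.cos(a),np.sin(a)]);n=np.array([u[1],-u[0]])
c=B.mean(0);print(((H-c)@u).round(4),((H-c)@n).round(4)); d=H[0]-H[4];print(np.degrees(np.arctan2(d[1],d[0])))
for t in[(.52,.14)]:pass
go(.4276,-.3088,.36,5.2)
E
```

```text
[0.52609984 0.14334533] 73.07511229931983 [np.float64(0.0792), np.float64(0.2475), np.float64(0.0803), np.float64(0.2479)]
[0.52653495 0.14290807] 72.98117388675733 [np.float64(0.1017), np.float64(0.2721), np.float64(0.103), np.float64(0.2739)]
[[0.55369858 0.22741808]
 [0.53609585 0.17227724]
 [0.52055161 0.12325738]
 [0.50706318 0.08072274]
 [0.49603982 0.04459975]]
[ 0.0885  0.0306 -0.0208 -0.0655 -0.1032] [0.0017 0.001  0.0006 0.0002 0.0003]
72.49533603593609
turn deg(tool) [-0.08  0.14  0.  ] then shift units [-1.289  4.255  0.663]
```

Call:
carry_out:
  commands: "0 0 0 0 0 -5.65;0 0 0 0 0 -5.65;0 0 0 0 0 -5.65;0 0 0 0 0 -5.65;0 0 0 0 0 -5.65;0 0 0 0 0 -5.65;0 0 0 0 0 -5.65;0 0 0 0 0 -5.65;0 0 0 0 0 -5.65;0 0 0 0 0 -5.65;0 0 0 0 0 -5.65;0 0 0 0 0 -5.65"
  grip: 105

```text
clock: 12.13
position: [0.4634, -0.1346, 0.3856]
tool_rot: [-3.137, -0.001, 1.279]
ft_force: [-0.7, 0.4, -0.4]
grip_width: 0.05
grasp_force: 0.0
```

```bash
python3 -c "
from h import *
go(.4276,-.3088,.37,73)"
```

```text
turn deg(tool) [-0.25 -0.03  0.28] then shift units [-4.427  0.417  0.391]
```

Call:
carry_out:
  commands: "-0.55 0.05 0 0 0 0;-0.55 0.05 0 0 0 0;-0.55 0.05 0 0 0 0;-0.55 0.05 0 0 0 0;-0.55 0.05 0 0 0 0;-0.55 0.05 0 0 0 0;-0.55 0.05 0 0 0 0;-0.55 0.05 0 0 0 0;0 0 0.4 0 0 0;0 0 0.4 0 0 0;0 0 0 0 0 0;0 0 0 0 0 0"

```text
clock: 13.13
position: [0.4271, -0.3073, 0.3533]
tool_rot: [-3.136, -0.003, 1.274]
ft_force: [-0.1, -0.2, 0.6]
grip_width: 0.0503
grasp_force: 0.0
```

```bash
python3 -c "
from h import *
go(.4276,-.3088,.216,73)"
```

```text
turn deg(tool) [-0.3  -0.15 -0.01] then shift units [-0.033  0.023  3.432]
```

Call:
carry_out:
  commands: "-0.03 0.02 0.5 0 0 0;0 0 0.6 0 0 0;0 0 0.6 0 0 0;0 0 0.6 0 0 0;0 0 0.6 0 0 0;0 0 0.4 0 0 0;0 0 0.13 0 0 0;0 0 0 0 0 0;0 0 0 0 0 0;0 0 0 0 0 0"

```text
clock: 13.97
position: [0.4289, -0.3097, 0.221]
tool_rot: [3.139, 0.001, 1.274]
ft_force: [-0.1, 0.1, 1.1]
grip_width: 0.0502
grasp_force: 0.0
```

Call:
carry_out:
  commands: "0 0 0 0 0 0;0 0 0 0 0 0;0 0 0 0 0 0;0 0 0 0 0 0;0 0 0 0 0 0;0 0 0 0 0 0;0 0 0 0 0 0;0 0 0 0 0 0"
  grip: 255
  grip_force: 40

```text
clock: 14.63
position: [0.4286, -0.3096, 0.2205]
tool_rot: [3.14, 0.001, 1.274]
ft_force: [-1.4, 1.0, 6.4]
grip_width: 0.0207
grasp_force: 39.3
```

Call:
carry_out:
  commands: "0 0 -0.4 0 0 0;0 0 -0.6 0 0 0;0 0 -0.8 0 0 0;0 0 -0.8 0 0 0;0 0 -0.8 0 0 0;0 0 -0.5 0 0 0;0 0 0 0 0 0;0 0 0 0 0 0"

```text
clock: 15.3
position: [0.4283, -0.3092, 0.376]
tool_rot: [3.139, 0.001, 1.274]
ft_force: [-0.1, -0.3, -1.6]
grip_width: 0.0208
grasp_force: 39.3
```

```bash
python3 -c "
from h import *
go(.5073,.0805,.37,73);t=snap('top','t4');s=snap('scene','s4');knobs(t,s)"
```

```text
turn deg(tool) [0.13 0.06 0.01] then shift units [ 9.895 -0.959  0.151]
knob [400.1 201.6] xy [ 0.6625 -0.237 ] top [ 0.6628 -0.2371] res [-0.   0.1  0.1 -0.1] 28 [ 7 10 53]
knob [434.9 238.4] xy [ 0.5381 -0.336 ] top [ 0.5384 -0.3368] res [-0.2  0.1  0.2  0.2] 30 [ 8 11 67]
```

Call:
carry_out:
  commands: "0.5 -0.1 0 0 0 0;0.9 -0.1 0 0 0 0;1 -0.1 0 0 0 0;1 -0.1 0 0 0 0;1 -0.1 0 0 0 0;1 -0.1 0 0 0 0;1 -0.1 0 0 0 0;1 -0.1 0 0 0 0;1 -0.1 0 0 0 0;0.9 -0.06 0 0 0 0;0.6 0 0 0 0 0;0 0 0 0 0 0"

```text
clock: 16.4
position: [0.507, 0.0844, 0.3721]
tool_rot: [-3.137, -0.0, 1.279]
ft_force: [-1.2, -0.5, -1.5]
grip_width: 0.0206
grasp_force: 39.3
```

Call:
carry_out:
  commands: "0 0 0.6 0 0 0;0 0 0.6 0 0 0;0 0 0.6 0 0 0;0 0 0.5 0 0 0;0 0 0 0 0 0;0 0 0 0 0 0;0 0 0 0 0 0"

```text
clock: 16.98
position: [0.5073, 0.0805, 0.2833]
tool_rot: [-3.141, 0.0, 1.274]
ft_force: [0.0, 0.6, -0.4]
grip_width: 0.0206
grasp_force: 39.3
```

```bash
python3 -c "
from h import *
go(.5073,.0805,.2305,73)"
```

```text
turn deg(tool) [-0.01  0.01 -0.02] then shift units [0.000e+00 1.000e-03 1.319e+00]
```

Call:
carry_out:
  commands: "0 0 0.25 0 0 0;0 0 0.25 0 0 0;0 0 0.15 0 0 0;0 0 0.15 0 0 0;0 0 0.1 0 0 0;0 0 0.1 0 0 0;0 0 0.1 0 0 0;0 0 0.1 0 0 0;0 0 0.1 0 0 0;0 0 0 0 0 0;0 0 0 0 0 0"

```text
clock: 17.9
position: [0.5072, 0.0808, 0.2311]
tool_rot: [-3.142, 0.0, 1.274]
ft_force: [0.5, -0.8, -0.7]
grip_width: 0.0207
grasp_force: 39.3
```

Call:
carry_out:
  commands: "0 0 0 0 0 0;0 0 0 0 0 0;0 0 0 0 0 0;0 0 0 0 0 0;0 0 -0.4 0 0 0;0 0 -0.8 0 0 0;0 0 -0.8 0 0 0;0 0 -0.8 0 0 0;0 0 -0.6 0 0 0;0 0 0 0 0 0;0 0 0 0 0 0"
  grip: 105

```text
clock: 18.82
position: [0.5076, 0.0808, 0.3694]
tool_rot: [3.137, -0.001, 1.274]
ft_force: [0.2, -0.3, -0.5]
grip_width: 0.0502
grasp_force: 0.0
```

```bash
python3 -c "
from h import *
go(.5384,-.336,.36,73)"
```

```text
turn deg(tool) [ 0.25 -0.08  0.01] then shift units [-9.74   3.782  0.236]
```

Call:
carry_out:
  commands: "-0.5 0.2 0 0 0 0;-0.9 0.38 0 0 0 0;-0.9 0.38 0 0 0 0;-0.9 0.38 0 0 0 0;-0.9 0.38 0 0 0 0;-0.9 0.38 0 0 0 0;-0.9 0.38 0 0 0 0;-0.9 0.38 0 0 0 0;-0.9 0.38 0 0 0 0;-0.9 0.38 0 0 0 0;-0.9 0.16 0 0 0 0;-0.24 0 0 0 0 0"

```text
clock: 19.82
position: [0.5367, -0.3403, 0.3645]
tool_rot: [-3.138, 0.001, 1.27]
ft_force: [0.8, 1.0, -0.0]
grip_width: 0.0501
grasp_force: 0.0
```

Call:
carry_out:
  commands: "0 0 0.6 0 0 0;0 0 0.6 0 0 0;0 0 0.6 0 0 0;0 0 0.2 0 0 0;0 0 0 0 0 0;0 0 0 0 0 0"

```text
clock: 20.32
position: [0.5378, -0.3355, 0.2864]
tool_rot: [-3.14, -0.001, 1.275]
ft_force: [-0.2, 0.5, 1.1]
grip_width: 0.0504
grasp_force: 0.0
```

```bash
python3 -c "
from h import *
go(.5384,-.336,.217,73)"
```

```text
turn deg(tool) [-0.1  -0.04  0.03] then shift units [-0.008  0.019  1.734]
```

Call:
carry_out:
  commands: "0 0.01 0.5 0 0 0;0 0 0.5 0 0 0;0 0 0.4 0 0 0;0 0 0.2 0 0 0;0 0 0.1 0 0 0;0 0 0 0 0 0;0 0 0 0 0 0;0 0 0 0 0 0"

```text
clock: 20.98
position: [0.5389, -0.3365, 0.2209]
tool_rot: [3.139, 0.001, 1.274]
ft_force: [-0.7, 0.8, 0.8]
grip_width: 0.0502
grasp_force: 0.0
```

Call:
carry_out:
  commands: "0 0 0 0 0 0;0 0 0 0 0 0;0 0 0 0 0 0;0 0 0 0 0 0;0 0 0 0 0 0;0 0 0 0 0 0;0 0 0 0 0 0;0 0 0 0 0 0"
  grip: 255

```text
clock: 21.65
position: [0.5386, -0.3364, 0.2201]
tool_rot: [3.14, 0.001, 1.274]
ft_force: [0.3, 0.1, 6.0]
grip_width: 0.0209
grasp_force: 39.4
```

Call:
carry_out:
  commands: "0 0 -0.4 0 0 0;0 0 -0.6 0 0 0;0 0 -0.8 0 0 0;0 0 -0.8 0 0 0;0 0 -0.8 0 0 0;0 0 -0.4 0 0 0;0 0 0 0 0 0;0 0 0 0 0 0"

```text
clock: 22.32
position: [0.5382, -0.3361, 0.3709]
tool_rot: [3.141, 0.0, 1.274]
ft_force: [-0.4, -0.2, -1.7]
grip_width: 0.0207
grasp_force: 39.3
```

```bash
python3 -c "
from h import *
go(.5205,.1231,.37,73)"
```

```text
turn deg(tool) [0.01 0.01 0.  ] then shift units [10.849 -3.778  0.022]
```

Call:
carry_out:
  commands: "0.6 -0.2 0 0 0 0;0.95 -0.33 0 0 0 0;0.95 -0.33 0 0 0 0;0.95 -0.33 0 0 0 0;0.95 -0.33 0 0 0 0;0.95 -0.33 0 0 0 0;0.95 -0.33 0 0 0 0;0.95 -0.33 0 0 0 0;0.95 -0.33 0 0 0 0;0.95 -0.33 0 0 0 0;0.95 -0.33 0 0 0 0;0.75 -0.28 0 0 0 0"

```text
clock: 23.32
position: [0.5191, 0.1256, 0.3673]
tool_rot: [-3.136, 0.002, 1.275]
ft_force: [0.2, -0.6, -0.5]
grip_width: 0.021
grasp_force: 39.4
```

Call:
carry_out:
  commands: "0 0 0.4 0 0 0;0 0 0.6 0 0 0;0 0 0.6 0 0 0;0 0 0.5 0 0 0;0 0 0 0 0 0;0 0 0 0 0 0;0 0 0 0 0 0"

```text
clock: 23.9
position: [0.5204, 0.123, 0.2866]
tool_rot: [-3.14, 0.0, 1.274]
ft_force: [0.4, -0.6, -1.2]
grip_width: 0.0203
grasp_force: 39.4
```

```bash
python3 -c "
from h import *
go(.5205,.1231,.2305,73)"
```

```text
turn deg(tool) [-0.07  0.03 -0.  ] then shift units [2.000e-03 1.000e-03 1.403e+00]
```

Call:
carry_out:
  commands: "0 0 0.3 0 0 0;0 0 0.25 0 0 0;0 0 0.15 0 0 0;0 0 0.15 0 0 0;0 0 0.1 0 0 0;0 0 0.1 0 0 0;0 0 0.1 0 0 0;0 0 0.1 0 0 0;0 0 0.1 0 0 0;0 0 0.03 0 0 0;0 0 0 0 0 0;0 0 0 0 0 0"

```text
clock: 24.9
position: [0.5206, 0.1232, 0.2319]
tool_rot: [3.142, -0.0, 1.274]
ft_force: [0.3, -0.5, -1.2]
grip_width: 0.0207
grasp_force: 39.4
```

Call:
carry_out:
  commands: "0 0 0 0 0 0;0 0 0 0 0 0;0 0 0 0 0 0;0 0 0 0 0 0;0 0 -0.4 0 0 0;0 0 -0.8 0 0 0;0 0 -0.8 0 0 0;0 0 -0.8 0 0 0;0 0 -0.7 0 0 0;0 0 0 0 0 0;0 0 0 0 0 0"
  grip: 105

```text
clock: 25.82
position: [0.5211, 0.1232, 0.3748]
tool_rot: [3.137, -0.002, 1.274]
ft_force: [0.7, -0.0, 0.5]
grip_width: 0.0501
grasp_force: 0.0
```

```bash
python3 -c "
from h import *
t=snap('top','t5');s=snap('scene','s5');knobs(t,s);go(.6627,-.2369,.36,73)"
```

```text
knob [400.  201.5] xy [ 0.6629 -0.2366] top [ 0.6634 -0.2368] res [-0.   0.1  0.1 -0.1] 28 [ 7 10 53]
knob [465.6 247.5] xy [ 0.5053 -0.429 ] top [ 0.5052 -0.4299] res [-0.3 -0.   0.1  0.2] 30 [ 9 12 78]
knob [288.3 249.9] xy [0.5227 0.1208] top [0.5215 0.124 ] res [ 1.  -0.4 -0.9 -1.2] 21 [11 16 93]
turn deg(tool) [-0.07  0.03  0.01] then shift units [-7.565  6.038  0.274]
```

Call:
carry_out:
  commands: "-0.5 0.4 0 0 0 0;-0.7 0.56 0 0 0 0;-0.7 0.56 0 0 0 0;-0.7 0.56 0 0 0 0;-0.7 0.56 0 0 0 0;-0.7 0.56 0 0 0 0;-0.7 0.56 0 0 0 0;-0.7 0.56 0 0 0 0;-0.7 0.56 0 0 0 0;-0.7 0.56 0 0 0 0;-0.7 0.56 0 0 0 0;-0.07 0.04 0 0 0 0"

```text
clock: 26.92
position: [0.6634, -0.242, 0.3683]
tool_rot: [-3.138, 0.001, 1.27]
ft_force: [-1.0, 0.7, 0.1]
grip_width: 0.0502
grasp_force: 0.0
```

Call:
carry_out:
  commands: "0 0 0.6 0 0 0;0 0 0.6 0 0 0;0 0 0.6 0 0 0;0 0 0.2 0 0 0;0 0 0 0 0 0;0 0 0 0 0 0"

```text
clock: 27.42
position: [0.6628, -0.2366, 0.2909]
tool_rot: [-3.139, -0.0, 1.274]
ft_force: [-0.2, 0.2, 0.6]
grip_width: 0.0502
grasp_force: 0.0
```

```bash
python3 -c "
from h import *
go(.6628,-.2368,.217,73)"
```

```text
turn deg(tool) [-0.13 -0.02  0.02] then shift units [-5.000e-03  1.000e-03  1.846e+00]
```

Call:
carry_out:
  commands: "0 0 0.5 0 0 0;0 0 0.5 0 0 0;0 0 0.4 0 0 0;0 0 0.2 0 0 0;0 0 0.15 0 0 0;0 0 0.05 0 0 0;0 0 0 0 0 0;0 0 0 0 0 0"

```text
clock: 28.08
position: [0.6635, -0.2373, 0.2211]
tool_rot: [3.14, 0.0, 1.274]
ft_force: [0.0, -0.2, -0.4]
grip_width: 0.0502
grasp_force: 0.0
```

Call:
carry_out:
  commands: "0 0 0 0 0 0;0 0 0 0 0 0;0 0 0 0 0 0;0 0 0 0 0 0;0 0 0 0 0 0;0 0 0 0 0 0;0 0 0 0 0 0;0 0 0 0 0 0"
  grip: 255

```text
clock: 28.75
position: [0.6635, -0.2373, 0.2211]
tool_rot: [3.14, 0.0, 1.274]
ft_force: [0.1, 0.0, 5.6]
grip_width: 0.021
grasp_force: 39.6
```

Call:
carry_out:
  commands: "0 0 -0.4 0 0 0;0 0 -0.6 0 0 0;0 0 -0.8 0 0 0;0 0 -0.8 0 0 0;0 0 -0.8 0 0 0;0 0 -0.4 0 0 0;0 0 0 0 0 0;0 0 0 0 0 0"

```text
clock: 29.42
position: [0.663, -0.237, 0.3729]
tool_rot: [3.14, 0.0, 1.274]
ft_force: [-0.4, 1.1, -0.7]
grip_width: 0.0206
grasp_force: 39.3
```

```bash
python3 -c "
from h import *
go(.5358,.1723,.37,73)"
```

```text
turn deg(tool) [0.09 0.02 0.  ] then shift units [ 8.857 -6.033  0.073]
```

Call:
carry_out:
  commands: "0.4 -0.3 0 0 0 0;0.8 -0.54 0 0 0 0;0.8 -0.54 0 0 0 0;0.8 -0.54 0 0 0 0;0.8 -0.54 0 0 0 0;0.8 -0.54 0 0 0 0;0.8 -0.54 0 0 0 0;0.8 -0.54 0 0 0 0;0.8 -0.54 0 0 0 0;0.8 -0.54 0 0 0 0;0.8 -0.54 0 0 0 0;0.46 -0.33 0 0 0 0"

```text
clock: 30.42
position: [0.5338, 0.1751, 0.3683]
tool_rot: [-3.136, 0.002, 1.277]
ft_force: [0.9, -0.3, -0.4]
grip_width: 0.0207
grasp_force: 39.5
```

Call:
carry_out:
  commands: "0 0 0.4 0 0 0;0 0 0.6 0 0 0;0 0 0.6 0 0 0;0 0 0.5 0 0 0;0 0 0 0 0 0;0 0 0 0 0 0;0 0 0 0 0 0"

```text
clock: 31.0
position: [0.5359, 0.1723, 0.2876]
tool_rot: [-3.141, 0.0, 1.274]
ft_force: [0.6, -0.1, -0.3]
grip_width: 0.0206
grasp_force: 39.5
```

```bash
python3 -c "
from h import *
go(.5358,.1723,.2312,73)"
```

```text
turn deg(tool) [-0.05  0.03 -0.  ] then shift units [-0.    -0.003  1.41 ]
```

Call:
carry_out:
  commands: "0 0 0.3 0 0 0;0 0 0.25 0 0 0;0 0 0.15 0 0 0;0 0 0.15 0 0 0;0 0 0.1 0 0 0;0 0 0.1 0 0 0;0 0 0.1 0 0 0;0 0 0.1 0 0 0;0 0 0.1 0 0 0;0 0 0.04 0 0 0;0 0 0 0 0 0;0 0 0 0 0 0"

```text
clock: 32.0
position: [0.536, 0.1724, 0.2323]
tool_rot: [3.142, -0.0, 1.274]
ft_force: [-0.7, 0.1, -1.3]
grip_width: 0.0205
grasp_force: 39.5
```

Call:
carry_out:
  commands: "0 0 0 0 0 0;0 0 0 0 0 0;0 0 0 0 0 0;0 0 0 0 0 0;0 0 -0.4 0 0 0;0 0 -0.8 0 0 0;0 0 -0.8 0 0 0;0 0 -0.8 0 0 0;0 0 -0.7 0 0 0;0 0 0 0 0 0;0 0 0 0 0 0"
  grip: 105

```text
clock: 32.92
position: [0.5366, 0.1725, 0.3753]
tool_rot: [3.137, -0.003, 1.274]
ft_force: [0.0, -0.1, -0.1]
grip_width: 0.0505
grasp_force: 0.0
```

```bash
python3 -c "
from h import *
t=snap('top','t6');s=snap('scene','s6');knobs(t,s);go(.5053,-.4290,.36,73)"
```

```text
knob [272.4 245.5] xy [0.5394 0.1636] top [0.5377 0.1736] res [ 3.2 -0.7 -2.4 -4.6] 26 [ 17  24 137]
knob [465.7 247.4] xy [ 0.5057 -0.429 ] top [ 0.5055 -0.4301] res [-0.3 -0.1  0.1  0.3] 29 [ 8 12 77]
knob [288.  249.7] xy [0.523  0.1275] top [0.5223 0.1249] res [-0.8 -0.2  0.3  1.6] 25 [ 17  24 137]
knob [301.6 253.6] xy [0.5085 0.097 ] top [0.508  0.0827] res [-4.6  0.   2.6  7. ] 34 [ 17  24 137]
turn deg(tool) [-0.07  0.04  0.01] then shift units [-14.598   3.669   0.284]
```

Call:
carry_out:
  commands: "-0.5 0.12 0 0 0 0;-0.9 0.23 0 0 0 0;-0.9 0.23 0 0 0 0;-0.9 0.23 0 0 0 0;-0.9 0.23 0 0 0 0;-0.9 0.23 0 0 0 0;-0.9 0.23 0 0 0 0;-0.9 0.23 0 0 0 0;-0.9 0.23 0 0 0 0;-0.9 0.23 0 0 0 0;-0.9 0.23 0 0 0 0;-0.9 0.23 0 0 0 0"

```text
clock: 34.02
position: [0.5149, -0.258, 0.3697]
tool_rot: [-3.138, -0.001, 1.274]
ft_force: [1.5, 0.6, 0.3]
grip_width: 0.0505
grasp_force: 0.0
```

Call:
carry_out:
  commands: "-0.9 0.23 0 0 0 0;-0.9 0.23 0 0 0 0;-0.9 0.23 0 0 0 0;-0.9 0.23 0 0 0 0;-0.6 0.1 0 0 0 0;0 0 0.6 0 0 0;0 0 0.6 0 0 0;0 0 0.6 0 0 0;0 0 0.2 0 0 0;0 0 0 0 0 0;0 0 0 0 0 0"

```text
clock: 34.93
position: [0.5056, -0.4287, 0.2912]
tool_rot: [-3.14, -0.001, 1.274]
ft_force: [-0.2, 0.5, -0.4]
grip_width: 0.0504
grasp_force: 0.0
```

```bash
python3 -c "
from h import *
go(.5055,-.429,.217,73)"
```

```text
turn deg(tool) [-0.12 -0.07  0.01] then shift units [-7.000e-03  1.000e-03  1.854e+00]
```

Call:
carry_out:
  commands: "0 0 0.5 0 0 0;0 0 0.5 0 0 0;0 0 0.4 0 0 0;0 0 0.2 0 0 0;0 0 0.15 0 0 0;0 0 0.05 0 0 0;0 0 0 0 0 0;0 0 0 0 0 0"

```text
clock: 35.6
position: [0.5061, -0.4295, 0.2218]
tool_rot: [3.14, 0.001, 1.274]
ft_force: [0.6, 0.2, 0.1]
grip_width: 0.0503
grasp_force: 0.0
```

Call:
carry_out:
  commands: "0 0 0 0 0 0;0 0 0 0 0 0;0 0 0 0 0 0;0 0 0 0 0 0;0 0 0 0 0 0;0 0 0 0 0 0;0 0 0 0 0 0;0 0 0 0 0 0"
  grip: 255

```text
clock: 36.27
position: [0.506, -0.4294, 0.2215]
tool_rot: [3.14, 0.001, 1.274]
ft_force: [-0.8, 0.7, 4.9]
grip_width: 0.0202
grasp_force: 39.4
```

Call:
carry_out:
  commands: "0 0 -0.4 0 0 0;0 0 -0.6 0 0 0;0 0 -0.8 0 0 0;0 0 -0.8 0 0 0;0 0 -0.8 0 0 0;0 0 -0.4 0 0 0;0 0 0 0 0 0;0 0 0 0 0 0"

```text
clock: 36.93
position: [0.5057, -0.429, 0.3723]
tool_rot: [3.141, 0.0, 1.274]
ft_force: [-0.5, -0.0, -2.3]
grip_width: 0.0205
grasp_force: 39.3
```

```bash
python3 -c "
from h import *
go(.5532,.2279,.37,73)"
```

```text
turn deg(tool) [0.04 0.02 0.  ] then shift units [16.053 -3.665  0.058]
```

Call:
carry_out:
  commands: "0.45 -0.1 0 0 0 0;0.95 -0.22 0 0 0 0;0.95 -0.22 0 0 0 0;0.95 -0.22 0 0 0 0;0.95 -0.22 0 0 0 0;0.95 -0.22 0 0 0 0;0.95 -0.22 0 0 0 0;0.95 -0.22 0 0 0 0;0.95 -0.22 0 0 0 0;0.95 -0.22 0 0 0 0;0.95 -0.22 0 0 0 0;0.95 -0.22 0 0 0 0"

```text
clock: 37.93
position: [0.5356, 0.0193, 0.3685]
tool_rot: [-3.136, 0.001, 1.274]
ft_force: [0.6, -0.3, -1.3]
grip_width: 0.0211
grasp_force: 39.4
```

Call:
carry_out:
  commands: "0.9 -0.2 0 0 0 0;0.9 -0.2 0 0 0 0;0.9 -0.2 0 0 0 0;0.9 -0.2 0 0 0 0;0.9 -0.2 0 0 0 0;0.65 -0.14 0 0 0 0;0 0 0 0 0 0;0 0 0.6 0 0 0;0 0 0.7 0 0 0;0 0 0.5 0 0 0;0 0 0.2 0 0 0;0 0 0 0 0 0"

```text
clock: 38.93
position: [0.5516, 0.2268, 0.2867]
tool_rot: [-3.133, 0.005, 1.274]
ft_force: [0.6, -0.2, -1.0]
grip_width: 0.0209
grasp_force: 39.4
```

```bash
python3 -c "
from h import *
go(.5532,.2279,.2320,73)"
```

```text
turn deg(tool) [-0.47  0.3  -0.02] then shift units [0.039 0.031 1.368]
```

Call:
carry_out:
  commands: "0 0 0.2 0 0 0;0 0 0 0 0 0;0 0 0 0 0 0;0 0 0 0 0 0"

```text
clock: 39.27
position: [0.5538, 0.2277, 0.2857]
tool_rot: [3.14, -0.001, 1.274]
ft_force: [0.6, -0.0, -1.3]
grip_width: 0.0209
grasp_force: 39.4
```

```bash
python3 -c "
from h import *
go(.5532,.2279,.2320,73)"
```

```text
turn deg(tool) [ 0.11 -0.07 -0.  ] then shift units [-0.    -0.016  1.341]
```

Call:
carry_out:
  commands: "0 -0.01 0.3 0 0 0;0 0 0.2 0 0 0;0 0 0.15 0 0 0;0 0 0.15 0 0 0;0 0 0.1 0 0 0;0 0 0.1 0 0 0;0 0 0.1 0 0 0;0 0 0.1 0 0 0;0 0 0.1 0 0 0;0 0 0.04 0 0 0;0 0 0 0 0 0;0 0 0 0 0 0"

```text
clock: 40.27
position: [0.5531, 0.2279, 0.2315]
tool_rot: [-3.142, -0.0, 1.274]
ft_force: [-2.5, -0.3, 4.2]
grip_width: 0.0201
grasp_force: 39.8
```

Call:
carry_out:
  commands: "0 0 0 0 0 0;0 0 0 0 0 0;0 0 0 0 0 0;0 0 0 0 0 0;0 0 -0.4 0 0 0;0 0 -0.8 0 0 0;0 0 -0.8 0 0 0;0 0 -0.8 0 0 0;0 0 -0.8 0 0 0;0 0 0 0 0 0;0 0 0 0 0 0"
  grip: 105

```text
clock: 41.18
position: [0.5536, 0.228, 0.378]
tool_rot: [3.136, -0.003, 1.274]
ft_force: [-0.2, -0.3, -1.3]
grip_width: 0.0504
grasp_force: 0.0
```

```bash
python3 -c "
from h import *
go(.464,-.1348,.375,5.2)"
```

```text
turn deg(tool) [ 0.15 -0.34 67.8 ] then shift units [-3.053  8.83   0.075]
```

Turn (67.8°), then shift (-3.05, 8.83), fingers fully open.

Call:
carry_out:
  commands: "0 0 0 0 0 5.65;0 0 0 0 0 5.65;0 0 0 0 0 5.65;0 0 0 0 0 5.65;0 0 0 0 0 5.65;0 0 0 0 0 5.65;0 0 0 0 0 5.65;0 0 0 0 0 5.65;0 0 0 0 0 5.65;0 0 0 0 0 5.65;0 0 0 0 0 5.65;0 0 0 0 0 5.65"

```text
clock: 42.18
position: [0.5525, 0.2277, 0.3722]
tool_rot: [3.141, 0.004, 0.086]
ft_force: [-0.2, 0.1, -0.5]
grip_width: 0.05
grasp_force: 0.0
```

Call:
carry_out:
  commands: "-0.3 0.8 0 0 0 0;-0.3 0.9 0 0 0 0;-0.3 0.9 0 0 0 0;-0.3 0.9 0 0 0 0;-0.3 0.9 0 0 0 0;-0.3 0.9 0 0 0 0;-0.3 0.9 0 0 0 0;-0.3 0.9 0 0 0 0;-0.3 0.9 0 0 0 0;-0.35 0.83 0 0 0 0;0 0 0 0 0 0;0 0 0 0 0 0"

```text
clock: 43.18
position: [0.4627, -0.1363, 0.3728]
tool_rot: [-3.14, 0.002, 0.087]
ft_force: [1.3, 0.1, -1.1]
grip_width: 0.0504
grasp_force: 0.0
```

```bash
python3 -c "
from h import *
t=snap('top','t7');s=snap('scene','s7')
go(.464,-.1348,.2689,5.2)
a=cv2.resize(t[200:300,230:350],None,fx=5,fy=5,interpolation=cv2.INTER_CUBIC);b=cv2.resize(s[190:320,240:400],None,fx=3.125,fy=3.846)
cv2.imwrite('pics/c7.png',cv2.resize(np.hstack([a[:500],b]),(800,364)))
for n,h in dict(k52=(.5532,.2279),k45=(.5358,.1723),k38=(.5205,.1231),k31=(.5073,.0805)).items():
  print(n,'expect top knob c',proj('top',[*h,.072]).round(1))
hh=cv2.cvtColor(t,cv2.COLOR_BGR2HSV);m=(((hh[...,0]<6)|(hh[...,0]>174))&(hh[...,1]>170)&(hh[...,2]>60)).astype('uint8');m[:,330:]=0;m[:200]=0;m[290:]=0
n,l,st,c=cv2.connectedComponentsWithStats(m)
for i in range(1,n):
  if st[i][4]>12: print(c[i].round(1),at('top',*c[i],.072)[:2].round(4))
"
```

```text
turn deg(tool) [-0.09  0.1   0.01] then shift units [0.015 0.009 2.612]
k52 expect top knob c [254.5 240.8]
k45 expect top knob c [272.4 245.5]
k38 expect top knob c [288.4 249.6]
k31 expect top knob c [302.2 253.2]
[254.1 241.3] [0.5515 0.2292]
[272.4 245.8] [0.5347 0.1725]
[287.9 249.9] [0.5198 0.1245]
[301.7 253.6] [0.5064 0.082 ]
```

View pics/c7.png

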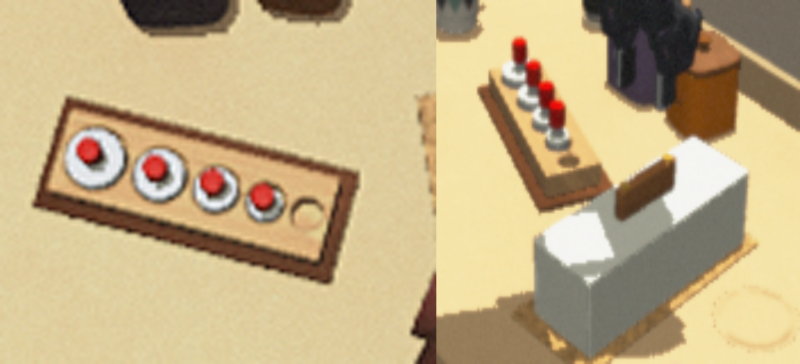

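Call:
carry_out:
  commands: "0 0 0.5 0 0 0;0 0 0.6 0 0 0;0 0 0.6 0 0 0;0 0 0.5 0 0 0;0 0 0.3 0 0 0;0 0 0.05 0 0 0;0 0 0 0 0 0;0 0 0 0 0 0;0 0 0 0 0 0"

```text
clock: 44.03
position: [0.4642, -0.135, 0.2744]
tool_rot: [3.14, -0.003, 0.091]
ft_force: [-0.1, -0.5, 0.1]
grip_width: 0.0505
grasp_force: 0.0
```

Call:
carry_out:
  commands: "0 0 0 0 0 0;0 0 0 0 0 0;0 0 0 0 0 0;0 0 0 0 0 0;0 0 0 0 0 0;0 0 0 0 0 0;0 0 0 0 0 0;0 0 0 0 0 0"
  grip: 255
  grip_force: 60

```text
clock: 44.7
position: [0.4638, -0.1354, 0.2736]
tool_rot: [3.14, -0.001, 0.091]
ft_force: [-1.1, -2.7, 5.4]
grip_width: 0.0129
grasp_force: 61.7
```

Call:
carry_out:
  commands: "0 0 -0.3 0 0 0;0 0 -0.4 0 0 0;0 0 -0.6 0 0 0;0 0 -0.8 0 0 0;0 0 -0.8 0 0 0;0 0 -0.8 0 0 0;0 0 -0.3 0 0 0;0 0 0 0 0 0;0 0 0 0 0 0"

```text
clock: 45.45
position: [0.4633, -0.1348, 0.4315]
tool_rot: [-3.141, 0.001, 0.091]
ft_force: [-0.5, 0.2, -3.5]
grip_width: 0.0129
grasp_force: 60.6
```

```bash
python3 -c "
from h import *
go(.5262,.1425,.425,73)"
```

```text
turn deg(tool) [-9.000e-02  2.000e-02 -6.778e+01] then shift units [ 7.088 -0.522  0.163]
```

Call:
carry_out:
  commands: "0 0 0 0 0 -5.65;0 0 0 0 0 -5.65;0 0 0 0 0 -5.65;0 0 0 0 0 -5.65;0 0 0 0 0 -5.65;0 0 0 0 0 -5.65;0 0 0 0 0 -5.65;0 0 0 0 0 -5.65;0 0 0 0 0 -5.65;0 0 0 0 0 -5.65;0 0 0 0 0 -5.65;0 0 0 0 0 -5.65"

```text
clock: 46.45
position: [0.463, -0.1347, 0.4283]
tool_rot: [-3.135, -0.001, 1.279]
ft_force: [-0.3, -0.1, -3.2]
grip_width: 0.0125
grasp_force: 60.6
```

Call:
carry_out:
  commands: "0.4 0 0 0 0 0;0.7 -0.1 0 0 0 0;0.8 -0.1 0 0 0 0;0.8 -0.1 0 0 0 0;0.8 -0.1 0 0 0 0;0.8 -0.1 0 0 0 0;0.8 0 0 0 0 0;0.8 0 0 0 0 0;0.7 0 0 0 0 0;0.45 0 0 0 0 0;0 0 0 0 0 0;0 0 0 0 0 0"

```text
clock: 47.45
position: [0.5263, 0.1412, 0.4287]
tool_rot: [-3.136, 0.003, 1.276]
ft_force: [-0.2, 0.2, -2.8]
grip_width: 0.013
grasp_force: 60.6
```

Call:
carry_out:
  commands: "0 0 0 0 0 0;0 0 0 0 0 0;0 0 0.3 0 0 0;0 0 0.3 0 0 0;0 0 0 0 0 0;0 0 0 0 0 0;0 0 0 0 0 0"

```text
clock: 48.03
position: [0.5267, 0.1403, 0.4083]
tool_rot: [-3.141, 0.0, 1.274]
ft_force: [-0.3, -0.1, -2.7]
grip_width: 0.0129
grasp_force: 60.4
```

```bash
python3 -c "
from h import *
go(.5261,.1425,.2776,72.95)
im=snap('top','t8');s=snap('scene','s8');cv2.imwrite('pics/c8.png',cv2.resize(s[150:290,220:380],None,fx=4.5,fy=4.2))"
```

```text
turn deg(tool) [-0.03  0.01  0.03] then shift units [ 0.048 -0.031  3.267]
```

View pics/c8.png

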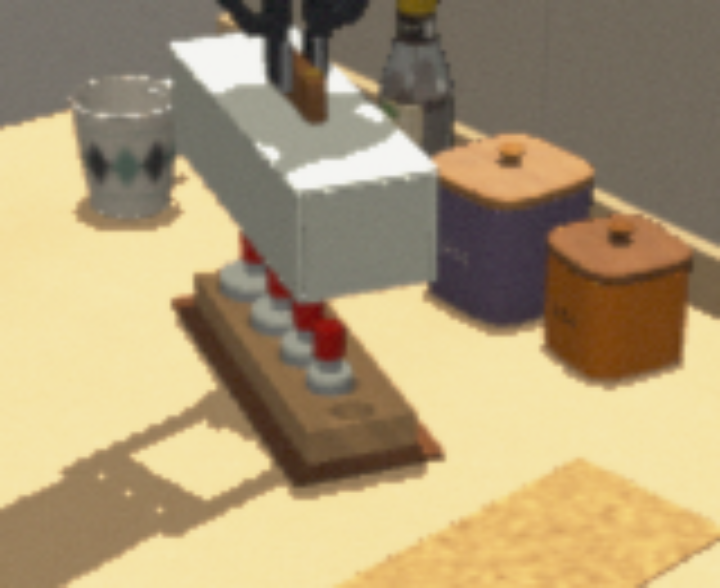

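Call:
carry_out:
  commands: "0.05 -0.03 0.2 0 0 0;0 0 0.3 0 0 0;0 0 0.4 0 0 0;0 0 0.4 0 0 0;0 0 0.4 0 0 0;0 0 0.3 0 0 0;0 0 0.2 0 0 0;0 0 0.1 0 0 0;0 0 0 0 0 0;0 0 0 0 0 0;0 0 0 0 0 0"

```text
clock: 49.05
position: [0.5267, 0.1429, 0.3179]
tool_rot: [3.14, -0.001, 1.274]
ft_force: [0.3, 0.2, -2.3]
grip_width: 0.0124
grasp_force: 60.5
```

```bash
python3 -c "
from h import *
go(.5261,.1425,.2776,72.95)"
```

```text
turn deg(tool) [ 0.11 -0.05  0.06] then shift units [-0.013 -0.011  1.007]
```

Call:
carry_out:
  commands: "-0.01 -0.01 0.1 0 0 0;0 0 0.15 0 0 0;0 0 0.15 0 0 0;0 0 0.15 0 0 0;0 0 0.15 0 0 0;0 0 0.1 0 0 0;0 0 0.1 0 0 0;0 0 0.05 0 0 0;0 0 0.03 0 0 0;0 0 0 0 0 0;0 0 0 0 0 0"

```text
clock: 49.97
position: [0.5259, 0.1426, 0.2777]
tool_rot: [3.141, -0.0, 1.274]
ft_force: [-0.7, -0.2, -2.1]
grip_width: 0.0128
grasp_force: 60.6
```

Call:
carry_out:
  commands: "0 0 0.03 0 0 0;0 0 0.01 0 0 0;0 0 0 0 0 0;0 0 0 0 0 0"

```text
clock: 50.3
position: [0.5261, 0.1426, 0.2776]
tool_rot: [3.141, -0.0, 1.274]
ft_force: [-3.1, -1.1, 5.7]
grip_width: 0.0127
grasp_force: 61.7
```

Call:
carry_out:
  commands: "0 0 0 0 0 0;0 0 0 0 0 0;0 0 0 0 0 0;0 0 0 0 0 0;0 0 0 0 0 0;0 0 0 0 0 0;0 0 -0.3 0 0 0;0 0 -0.6 0 0 0;0 0 -0.8 0 0 0;0 0 -0.8 0 0 0;0 0 -0.5 0 0 0;0 0 0 0 0 0"
  grip: 80

```text
clock: 51.3
position: [0.5269, 0.1427, 0.4037]
tool_rot: [3.131, -0.005, 1.274]
ft_force: [1.0, -0.4, 0.1]
grip_width: 0.0585
grasp_force: 0.0
```

Call:
carry_out:
  commands: "-1 0 0 0 0 0;-1 0 0 0 0 0;-1 0 0 0 0 0;-1 0 0 0 0 0;-1 0 0 0 0 0;-1 0 0 0 0 0;0 0 0 0 0 0;0 0 0 0 0 0;0 0 0 0 0 0"

```text
clock: 52.05
position: [0.4555, -0.0869, 0.3959]
tool_rot: [-3.141, -0.001, 1.273]
ft_force: [0.8, -0.0, -0.2]
grip_width: 0.0588
grasp_force: 0.0
```

```bash
python3 - <<'E'
from h import *
t=snap('top','t9');s=snap('scene','s9')
a=cv2.resize(t[215:295,230:340],None,fx=7,fy=7,interpolation=cv2.INTER_CUBIC)[:560,:770]
b=cv2.resize(s[180:280,240:340],(560,560),interpolation=cv2.INTER_CUBIC)
cv2.imwrite('pics/c9.png',cv2.resize(np.hstack([a,b]),(800,337)))
# expected roof corners
u=np.array([.2924,.9563]);n=np.array([u[1],-u[0]]);c=np.array([.5263,.1428])
d=np.abs(cv2.absdiff(t,cv2.imread('pics/t0.png'))[215:295,230:340]).max(2);print('diff px vs start',(d>60).sum())
E
```

```text
diff px vs start 382
```

View pics/c9.png

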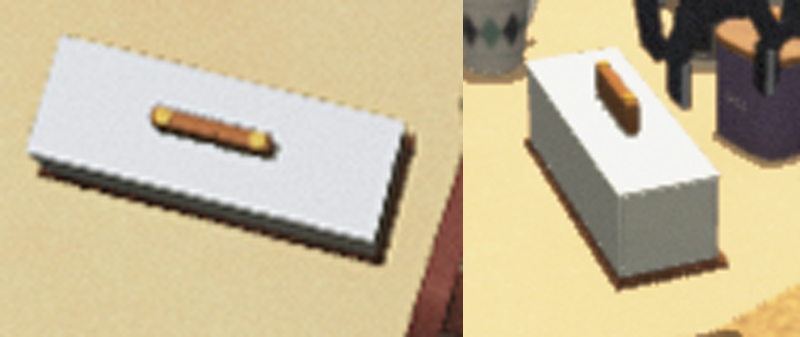

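The cover sits level and fully down on the foot plate, as at the start, and the gripper is clear of it.

```bash
python3 -c "
from rig import manip
print(manip.job_done())"
```

```text
the job is handed in; nothing more can be done
None
```

The four cutters on the worktop (31, 38, 45 and 52 mm; no 24 mm one was there) stand in their matching holes, the cover is back down over the stand, and the job is handed in at about 52 s; the hand-in call returned no verdict.

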